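Fold away the spray shield

ROBOT

A 6-joint arm with a two-finger parallel gripper is mounted at the origin on a cart in front of the work surface, level with it; the furniture and walls round the work are solid. World frame = base frame: x ahead of the robot, y to its left, z up, the work surface at z = 0. Lengths are in m, angles in rad, forces in N, time in s.
With the tool pointing down it reaches from about 0.25 to 0.775 m from the base axis. Payload 8.9 kg.
Tool frame: the origin (TCP) lies on the centre line of the jaws, within the pads' length; the fingertips stand 17 mm ahead of it and the grasp point (between the pads) lies 2 mm behind it; z points along the fingers, y is the line along which they close (so a half turn about z gives the same grasp; the last joint's range is limited). The gripper opens to 85 mm and grips with 20 to 120 N. Pads are 22 mm wide; open, the fingers measure 114 mm over their backs; the gripper's body (76 mm by 85 mm) begins 54 mm behind the grasp point. The pads swing forward as they close: fully open they stand 13 mm farther back than shut.
Start: joints at [1.04, 0.291, -0.153, 1.127, 0, 1.431], TCP at [0.2, 0.485, 0.216] pointing down, gripper open.
Joint ranges: [-2.52, 2.52], [-0.91, 1.74], [-1.3, 1.37], [-1.96, 2.02], [-1.52, 1.47], [-3.14, 3.14]. Speed limits (rad/s): [2.22, 2.22, 2.79, 3.14, 3.14, 3.14].

INTERFACE

Orientations are given as a rotation vector (axis times angle).
In Python, from plant import * gives the robot as it stands.
- The arm moves only by the shell command python3 -m pendant 'ROWS' [FORCE]. ROWS is a JSON object of lists of equal length, an entry for each row: "slide": the shift along the world's x, y, z as a fraction of full scale, a list of three; "turn": the turn, a rotation vector about the world's x, y, z as a fraction of full scale, a list of three; "hand": the closure, from -1 (fully open) to 1 (shut). A call has 1 to 20 rows; each row shifts and turns the commanded pose from where the row before left it; what a row does not reach is not made up. Full scale, the value 1, is 0.5 m for a shift and 2 pi rad for a turn. A row lasts 1/8 s, in which the tool goes at most 62.5 mm and 10.7 degrees, less where a joint would pass 70% of its speed; a pose out of reach is approached as far as the arm can. A call with a number of a shift or a turn outside -1 to 1 is refused whole. A call with a gripper value outside its range is refused whole. The fingers move at their own pace and stop on an object; FORCE is the grip in N (left out, the last holds). Time passes only in rows, so rows that do not move let the fingers close. It gives the time, the measured TCP pose, the force, the opening and the grip force at its end, in the units of the state.
- state(): the state, without advancing time (a new reading comes with each control period).
- camera(name): name is "side" or "top" or "wrist"; returns a dict with "frame" (400x640x3 uint8, red, green, blue), "fx", "fy", "cx", "cy" (pixels), "rvec" (rotation vector, rad) and "tvec" (3), from world to camera coordinates, as OpenCV has them. Camera axes: x right, y down, z forward; pixel columns grow to the right and rows downward; lengths in m; the calibration is good to about 2 mm. A picture is of the moment at which its call begins. There is no depth.
- finish_job(): hands the job in; it is judged then, once.
Trained networks look in the newest picture that a camera, given by its name, has taken for a name from the list of things; names that differ only in an ending like _2 or _b are one class to them, and where a whole thing is asked for, a point or a joint stands for the part that bears it (a point fixed in the world has none). Each returns a list of dicts, best first, with "conf" (0 to 1); they miss things now and then, are a little off and sometimes report something else, mostly with a low value. They report only what shows in the picture. A call takes as long as a camera call. They do not tell look-alikes from the thing itself.
- find_in(camera, thing): "centre" ([x, y, z] in m, in world coordinates, good to about 4 mm: the middle of the surface that is visible of it).
- masks_of(camera, thing): "region" (400x640 bool, what is visible of it).
- spot_point(camera, thing): "centre" ([x, y, z] in m, in world coordinates, good to about 4 mm: a listed point, or the origin of a listed thing).
The state is a dict: "t": time; "joint_pos": joint angles; "joint_vel": joint speeds; "effort": joint torques, N m; "tool_pos": TCP position; "eef_rot": TCP orientation; "ft_force": force on the tool from outside, world axes, zero at the start; "torque": the same for the moment, N m; "width": opening from 0.0 (shut) to 1.0 (fully open); "finger_force": force on a finger pad.
Only numpy, scipy, OpenCV 4.12 (cv2) and the standard library are available. Lean on these libraries where they do the work, as an engineer would, in place of code of your own. Each camera call takes 0.05 s, during which the arm holds its last target. There are 200 camera calls.

TASK

Fold the little three-panel spray shield flat where it stands: first push its yellow-edged end panel flat against the middle panel until its ball catch snaps in, and only then swing the two together flat onto the fixed panel until that panel's catch snaps in too. Push gently, feeling for the snap rather than forcing the panels, and leave the paint tin and the sanding block where they stand.

Things in the scene. Friction and masses are not known exactly. Their poses are not given: they have to be found in the camera images.
- shield: Fixed panel of a spray shield of 3 upright plywood panels (9 mm thick, 30 to 120 mm above the table; hinge pins upright), with its wooden foot (50 x 200 x 28 mm). Immovable. Origin on the table below the fixed panel's hinge end; z up. The fixed panel runs 167 mm along its own -y in its x = 0 plane; the other panels stand on, and fold to, its -x side. Hinge 1's pin: x -12, y 0 mm.
- mid_panel (a joint): Hinge 1 (blue-edged middle panel), rad. 0 = open stop; 1.942 = home, parallel to the fixed panel, middle planes 24 mm apart, the end panel between. The middle panel points from the pin along the shield's +y turned counter-clockwise (from above) by 1.2 + value. It rubs (0.08 N m) and a spring (0.12 N m per rad) swings it open again unless the catch has snapped in.
- end_panel (a joint): Hinge 2 (yellow-edged end panel), rad. 0 = open stop; 1.742 to 1.755 = home, lying back along the middle panel's inner side, middle planes 12 mm apart. The end panel points from its pin along the middle panel's direction turned counter-clockwise by 1.4 + value. It rubs (0.05 N m) and a spring (0.06 N m per rad) swings it open again unless its catch has snapped in.
- shield_hinge (a point): Top of hinge 1's pin, 120 mm above the table. The middle panel's middle plane lies 12 mm from this pin, on its outer side: the side away from the end panel, and the one to push. Outer = the panel's direction turned 90 degrees clockwise seen from above.
- shield_catch (a point): Where the middle panel's brass end sits when home, 120 mm above the table. Beside it, at the fixed panel's free end, a black housing (60 to 90 mm high, reaching 38 mm out from the panel, 18 mm along it) holds the spring ball of the middle panel's catch. Pushing at 100 mm from hinge 1, it takes up to about 15 N over the last 3 degrees; once past, it pulls the panel home.
- mid_end (a point): Far end of the middle panel, on its middle plane at the top edge: 140 mm along the panel from hinge 1's pin. Hinge 2's pin is 6 mm from it to the inner side. The middle panel is not locked while the end panel is pushed onto it: it yields until it meets its open stop, which then backs the push.
- end_tip (a point): Free end of the end panel, on its middle plane at the top edge, 115 mm from hinge 2's pin; that plane lies 6 mm from the pin on the panel's outer side (its direction turned 90 degrees clockwise from above), the side to push. A ball in a black housing on the middle panel near hinge 1 catches this brass end. Pushing at 80 mm from hinge 2 it takes up to about 15 N over the last 5 degrees.
- paint_tin: Blue and white paint tin, 77 mm across, 77 mm high, loose; origin at the centre of its underside
- sanding_block: Brown sanding block, 66 x 100 x 32 mm, loose on the wooden drawing board (16 mm thick); origin at the centre of its underside
Things that resemble listed ones, but are neither listed nor needed, are in the scene too. What is shaped like the paint_tin but green is not meant.

How it is judged:
By the outcome, as a careful person would: the job done as asked, in the order asked, and still so for the second after the job is handed in, with the robot touching nothing.
It also fails if it takes over 72 s, if anything falls off the work surface, if the arm or the gripper's body presses on something with over 40 N, if the wrist force passes 120 N, or if a joint passes its speed limit or range.

## Working session

There is one attempt and no reset: what is moved stays moved. The work goes in short steps, Python scripts to look and compute and a shell command to move; the robot and the scene stay as the last step left them, time stands still between calls to the robot, and variables do not carry over. Pictures are saved under pics/ and viewed, at most 10 in all, crops included, and the job is handed in when it is done.

```bash
mkdir -p pics; ls; python3 - <<'E'
from plant import *
import cv2,numpy as np
s=state();print(s)
for c in ("top","side"):
    d=camera(c);cv2.imwrite(f"pics/{c}0.png",d["frame"][:,:,::-1])
    for n in ("shield_hinge","shield_catch","mid_end","end_tip","shield","paint_tin","sanding_block"):
        print(c,n,[(np.round(r["centre"],3).tolist(),round(r["conf"],2)) for r in spot_point(c,n)])
E
```

```text
pics
{'t': 0.0, 'joint_pos': array([ 1.03970615e+00,  2.91320054e-01, -1.54093230e-01,  1.12670498e+00,
       -3.44363830e-05,  1.43151546e+00]), 'joint_vel': array([-9.80351814e-05,  1.64645779e-03, -1.29111686e-03,  1.17144301e-03,
        1.17881794e-04,  1.28109811e-03]), 'effort': array([-2.33363808e-04, -5.37141860e+01,  3.31373262e+01,  1.59247097e-02,
       -2.28439603e-04, -2.45375969e-05]), 'tool_pos': array([0.20024672, 0.48482709, 0.21582401]), 'eef_rot': array([-6.11445004e-01, -3.08110496e+00,  1.97848050e-03]), 'ft_force': array([-0.07255718,  0.48617629, -0.3597462 ]), 'torque': array([-0.02249335, -0.0101962 , -0.03837521]), 'finger_force': 0.0, 'width': 1.001762062741661}
top shield_hinge [([0.481, 0.146, 0.117], 0.96), ([0.459, 0.29, 0.121], 0.38)]
top shield_catch [([0.464, 0.288, 0.123], 0.77)]
top mid_end [([0.616, 0.118, 0.119], 0.65)]
top end_tip [([0.614, 0.24, 0.119], 0.81)]
top shield [([0.467, 0.145, 0.002], 0.96)]
top paint_tin [([0.684, -0.136, -0.002], 0.82), ([0.619, 0.12, 0.119], 0.69), ([0.502, -0.05, 0.003], 0.65)]
top sanding_block [([0.736, 0.314, 0.018], 0.74)]
side shield_hinge [([0.481, 0.15, 0.12], 0.6)]
side shield_catch [([0.464, 0.293, 0.12], 0.85)]
side mid_end [([0.618, 0.121, 0.119], 0.96), ([0.481, 0.149, 0.118], 0.37)]
side end_tip [([0.612, 0.24, 0.124], 0.85)]
side shield [([0.471, 0.145, -0.002], 0.87)]
side paint_tin [([0.497, -0.054, 0.0], 0.61), ([0.679, -0.138, -0.001], 0.55)]
side sanding_block [([0.482, 0.147, 0.118], 0.65), ([0.737, 0.307, 0.016], 0.62)]
```

View pics/top0.png

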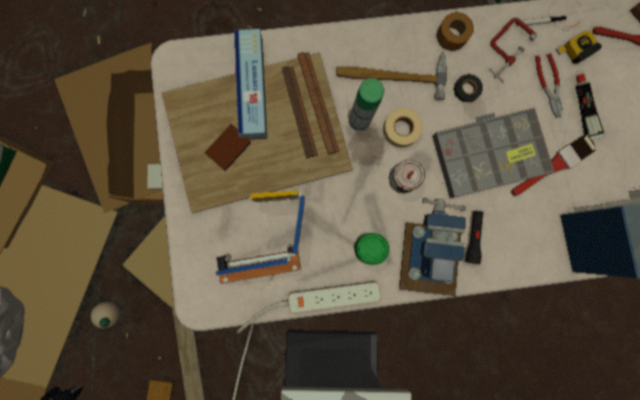

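View pics/side0.png

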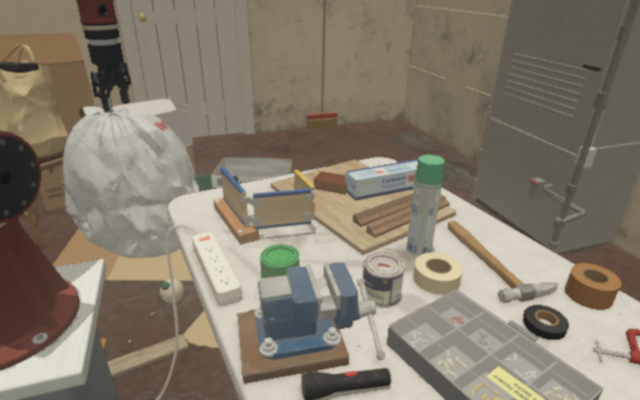

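The top view shows the shield: fixed panel with its foot from (297,262) to (220,275), blue-edged middle panel from (297,250) to (302,197), yellow-edged end panel from (298,195) to (252,196). Possible confusions:
- Yellow end panel (275,195) versus the yellow tape and tape measure at right (585,45).
- Paint tin: the white-labelled one at (407,176), not the green one at (372,248).
- Sanding block: the brown one at (228,147), not the wood strips at (310,110).

I choose the shield panels. Next I'll go above the outside of the end panel with the gripper shut.

```bash
python3 -m pendant '{"slide":[[0.075,-0.044,0],[0.075,-0.044,0],[0.075,-0.044,0],[0.075,-0.044,0],[0.075,-0.044,0],[0.075,-0.044,0],[0.075,-0.044,0],[0.075,-0.044,0],[0.075,-0.044,0],[0.075,-0.044,0],[0.075,-0.044,0],[0.075,-0.044,0],[0,0,0],[0,0,0]],"turn":[[0,0,0.0065],[0,0,0.0065],[0,0,0.0065],[0,0,0.0065],[0,0,0.0065],[0,0,0.0065],[0,0,0.0065],[0,0,0.0065],[0,0,0.0065],[0,0,0.0065],[0,0,0.0065],[0,0,0.0065],[0,0,0],[0,0,0]],"hand":[1,1,1,1,1,1,1,1,1,1,1,1,1,1]}' 60
cat > h.py <<'E'
from plant import *
import cv2,numpy as np
from scipy.spatial.transform import Rotation as R
def est(cams,save=None):
    P={}
    for c in cams:
        d=camera(c)
        if save: cv2.imwrite(f"pics/{c}{save}.png",d["frame"][:,:,::-1])
        for n in ("shield_hinge","shield_catch","mid_end","end_tip"):
            for r in spot_point(c,n)[:1]:
                p=np.array(r["centre"]); print(c,n,np.round(p,3),round(r["conf"],2))
                if r["conf"]>.5: P.setdefault(n,[]).append(p)
    P={k:np.mean(v,0) for k,v in P.items()}
    a=lambda v:np.degrees(np.arctan2(v[1],v[0]))
    H=P.get("shield_hinge",np.array([.481,.148,.12]))
    if "mid_end" in P:
        m=a(P["mid_end"]-H)+4.9; print("mid dir",m)
        if "end_tip" in P:
            n=np.array([np.cos(np.radians(m+90)),np.sin(np.radians(m+90)),0])
            pin=P["mid_end"]+.006*n
            print("pin2",pin,"end dir",a(P["end_tip"]-pin)+3)
def tool():
    s=state();r=R.from_rotvec(s["eef_rot"]).as_matrix()
    print("t",s["t"],"pos",np.round(s["tool_pos"],4),"yaw_y",np.degrees(np.arctan2(r[1,1],r[0,1])),"z",np.round(r[:,2],3),"F",np.round(s["ft_force"],1),"j",np.round(s["joint_pos"],2),"w",s["width"])
E
python3 - <<'E'
from h import *
tool();est(["wrist","top","side"],"1")
for c in("top","side","wrist"):
  for n in("paint_tin","sanding_block"):
    print(c,n,[(np.round(r["centre"],3).tolist(),round(r["conf"],2)) for r in find_in(c,n)])
E
```

```text
t: 2.55
tool_pos: [0.6501, 0.2213, 0.216]
eef_rot: [0.153, -3.137, -0.0]
ft_force: [-1.2, 0.3, 0.4]
width: 0.001
finger_force: 0.0
t 2.55 pos [0.6501 0.2213 0.216 ] yaw_y 95.6018286949346 z [-0.001  0.    -1.   ] F [-1.2  0.3  0.4] j [0.22 0.62 0.36 1.32 0.   0.12] w 0.0008398015645684734
wrist shield_catch [ 0.681 -0.137  0.004] 0.38
wrist mid_end [0.615 0.125 0.117] 0.79
wrist end_tip [0.608 0.24  0.12 ] 0.69
top shield_hinge [0.477 0.148 0.117] 0.78
top mid_end [0.615 0.118 0.117] 0.59
side shield_hinge [0.48  0.148 0.118] 0.84
side shield_catch [0.463 0.293 0.119] 0.64
side mid_end [0.615 0.119 0.118] 0.81
side end_tip [0.611 0.236 0.124] 0.72
mid dir -6.357639413231624
pin2 [0.61599774 0.12639643 0.1172    ] end dir 96.53512817936686
top paint_tin [([0.679, -0.128, 0.068], 0.92), ([0.503, -0.046, 0.077], 0.87)]
top sanding_block []
side paint_tin [([0.491, -0.062, 0.072], 0.95), ([0.67, -0.161, 0.065], 0.87), ([0.551, 0.125, 0.079], 0.36)]
side sanding_block [([0.728, 0.294, 0.047], 0.77)]
wrist paint_tin [([0.519, -0.021, 0.066], 0.9), ([0.672, -0.1, 0.047], 0.87)]
wrist sanding_block [([0.726, 0.309, 0.046], 0.71)]
```

View pics/wrist1.png

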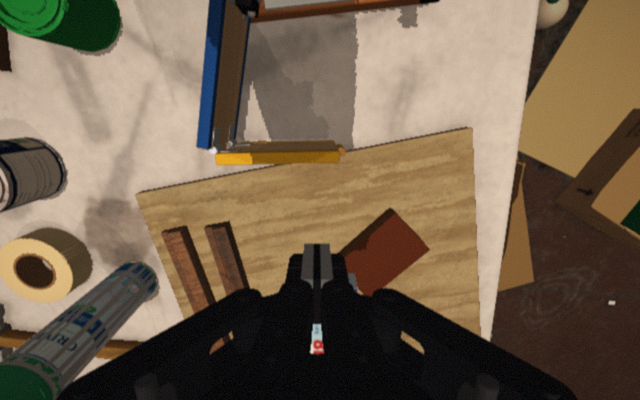

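The wrist view confirms the yellow-edged panel at (280,155) and the blue-edged one at (215,75). The sanding block at (385,250) lies lower than my fingers will go. Now I'll compute the arc.

```bash
python3 - <<'E'
import numpy as np
pin=np.array([.617,.126]);last=None
for th in list(range(96,166,7))+[162,164,166,168,170,172,174]:
    t=np.radians(th);d=np.array([np.cos(t),np.sin(t)]);o=np.array([d[1],-d[0]])
    p=pin+.08*d+.0215*o
    print(th,np.round(p,4), None if last is None else np.round((p-last)/.5,4));last=p
E
python3 -m pendant '{"slide":[[0,-0.014,-0.08],[0,0,-0.08],[0,0,-0.088],[-0.018,-0.005,0],[0,0,0]],"turn":[[0,0,0],[0,0,0],[0,0,0],[0,0,0],[0,0,0]],"hand":[1,1,1,1,1]}'
```

```text
96 [0.63   0.2078] None
103 [0.62   0.2088] [-0.0201  0.002 ]
110 [0.6098 0.2085] [-0.0202 -0.0005]
117 [0.5998 0.207 ] [-0.02  -0.003]
124 [0.5901 0.2043] [-0.0195 -0.0054]
131 [0.5807 0.2005] [-0.0187 -0.0077]
138 [0.5719 0.1955] [-0.0176 -0.0099]
145 [0.5638 0.1895] [-0.0163 -0.012 ]
152 [0.5565 0.1825] [-0.0147 -0.0139]
159 [0.55   0.1747] [-0.0129 -0.0156]
162 [0.5476 0.1712] [-0.0049 -0.0071]
164 [0.546  0.1687] [-0.0031 -0.0049]
166 [0.5446 0.1662] [-0.0029 -0.005 ]
168 [0.5432 0.1637] [-0.0027 -0.0051]
170 [0.5419 0.1611] [-0.0025 -0.0052]
172 [0.5408 0.1584] [-0.0024 -0.0053]
174 [0.5397 0.1557] [-0.0022 -0.0054]
t: 4.22
tool_pos: [0.6416, 0.2118, 0.0942]
eef_rot: [-0.154, 3.137, 0.0]
ft_force: [-0.3, 0.3, 0.1]
width: -0.002
finger_force: 0.0
```

```bash
python3 -m pendant '{"slide":[[-0.012,-0.004,0],[-0.012,-0.004,0],[-0.01,0.001,0],[-0.01,0.001,0],[-0.01,0,0],[-0.01,0,0],[-0.01,-0.0015,0],[-0.01,-0.0015,0],[-0.01,-0.0027,0],[-0.01,-0.0027,0],[-0.0094,-0.0038,0],[-0.0094,-0.0038,0],[0,0,0]],"turn":[[0,0,0],[0,0,0],[0,0,0.0097],[0,0,0.0097],[0,0,0.0097],[0,0,0.0097],[0,0,0.0097],[0,0,0.0097],[0,0,0.0097],[0,0,0.0097],[0,0,0.0097],[0,0,0.0097],[0,0,0]],"hand":[1,1,1,1,1,1,1,1,1,1,1,1,1]}'
python3 - <<'E'
from h import *
tool();est(["top","side"])
E
```

```text
t: 5.85
tool_pos: [0.5802, 0.2007, 0.0933]
eef_rot: [-1.087, 2.946, -0.0]
ft_force: [0.1, 0.1, 0.8]
width: 0.0
finger_force: 0.1
t 5.85 pos [0.5802 0.2007 0.0933] yaw_y 130.52406312612652 z [ 0.001  0.    -1.   ] F [0.1 0.1 0.8] j [ 0.21  0.54 -0.1   0.93  0.   -0.49] w 0.00047634380729120475
top shield_hinge [0.479 0.147 0.118] 0.78
top mid_end [0.617 0.119 0.12 ] 0.84
top end_tip [0.617 0.12  0.118] 0.44
side shield_hinge [0.48  0.146 0.119] 0.81
side shield_catch [0.463 0.293 0.121] 0.57
side mid_end [0.616 0.121 0.12 ] 0.61
side end_tip [0.542 0.213 0.122] 0.75
mid dir -6.009437252704101
pin2 [0.61747815 0.12596703 0.1199    ] end dir 133.9982721077758
```

```bash
python3 -m pendant '{"slide":[[-0.0088,-0.005,0],[-0.0088,-0.005,0],[-0.0081,-0.006,0],[-0.0081,-0.006,0],[-0.0073,-0.007,0],[-0.0073,-0.007,0],[-0.0065,-0.0078,0],[-0.0065,-0.0078,0],[0,0,0]],"turn":[[0,0,0.0097],[0,0,0.0097],[0,0,0.0097],[0,0,0.0097],[0,0,0.0097],[0,0,0.0097],[0,0,0.0097],[0,0,0.0097],[0,0,0]],"hand":[1,1,1,1,1,1,1,1,1]}'
python3 - <<'E'
from h import *
tool();est(["top","side"])
E
```

```text
t: 7.48
tool_pos: [0.5494, 0.1748, 0.0925]
eef_rot: [-1.767, 2.598, -0.0]
ft_force: [0.2, 1.3, -0.3]
width: -0.001
finger_force: 0.3
t 7.475 pos [0.5494 0.1748 0.0925] yaw_y 158.44528142452518 z [ 0.  0. -1.] F [ 0.2  1.3 -0.3] j [ 0.18  0.48 -0.21  0.88  0.   -1.01] w -0.0013255598543787561
top mid_end [0.617 0.121 0.12 ] 0.73
side shield_hinge [0.48  0.146 0.12 ] 0.58
side shield_catch [0.465 0.292 0.122] 0.68
side mid_end [0.614 0.118 0.117] 0.7
side end_tip [0.512 0.172 0.118] 0.61
mid dir -6.2395064370156454
pin2 [0.61630211 0.12551446 0.11865   ] end dir 158.87101685543195
```

```bash
python3 -m pendant '{"slide":[[-0.0033,-0.0047,0],[-0.0031,-0.0049,0],[-0.0029,-0.005,0],[-0.0014,-0.0025,0],[0,0,0]],"turn":[[0,0,0.0055],[0,0,0.0055],[0,0,0.0055],[0,0,0.0028],[0,0,0]],"hand":[1,1,1,1,1]}'
python3 -m pendant '{"slide":[[-0.0014,-0.0026,0],[-0.0013,-0.0026,0],[0,0,0]],"turn":[[0,0,0.0028],[0,0,0.0028],[0,0,0]],"hand":[1,1,1]}'
python3 -m pendant '{"slide":[[-0.0013,-0.0026,0],[0,0,0]],"turn":[[0,0,0.0028],[0,0,0]],"hand":[1,1]}'
```

```text
t: 8.6
tool_pos: [0.5441, 0.1663, 0.0924]
eef_rot: [-1.921, 2.485, -0.0]
ft_force: [0.7, 1.4, 0.5]
width: 0.0
finger_force: 0.5
t: 8.98
tool_pos: [0.5426, 0.1636, 0.0924]
eef_rot: [1.966, -2.451, 0.0]
ft_force: [1.2, 1.0, 0.3]
width: -0.001
finger_force: 0.5
t: 9.22
tool_pos: [0.542, 0.1624, 0.0924]
eef_rot: [1.987, -2.433, 0.0]
ft_force: [1.9, 0.6, 1.1]
width: 0.004
finger_force: 0.6
```

```bash
python3 -m pendant '{"slide":[[-0.0006,-0.0026,0],[0,0,0]],"turn":[[0,0,0.0028],[0,0,0]],"hand":[1,1]}'
python3 -m pendant '{"slide":[[-0.0006,-0.0026,0],[0,0,0]],"turn":[[0,0,0.0028],[0,0,0]],"hand":[1,1]}'
python3 -m pendant '{"slide":[[-0.0006,-0.0026,0],[0,0,0]],"turn":[[0,0,0],[0,0,0]],"hand":[1,1]}'
python3 -m pendant '{"slide":[[-0.0006,-0.0026,0],[0,0,0]],"turn":[[0,0,0],[0,0,0]],"hand":[1,1]}'
python3 - <<'E'
from h import *
tool();est(["top","side"])
E
```

```text
t: 9.48
tool_pos: [0.5417, 0.161, 0.0924]
eef_rot: [2.008, -2.416, 0.0]
ft_force: [0.7, 0.7, 0.7]
width: 0.0
finger_force: 0.5
t: 9.72
tool_pos: [0.5414, 0.1597, 0.0924]
eef_rot: [2.03, -2.398, 0.0]
ft_force: [1.8, 1.1, 0.1]
width: 0.002
finger_force: 0.5
t: 9.98
tool_pos: [0.5413, 0.1586, 0.0924]
eef_rot: [-2.029, 2.398, -0.0]
ft_force: [1.6, 1.9, -0.5]
width: -0.003
finger_force: 1.1
t: 10.22
tool_pos: [0.5412, 0.158, 0.0925]
eef_rot: [-2.029, 2.397, 0.001]
ft_force: [3.0, 7.0, -1.7]
width: -0.003
finger_force: 3.1
t 10.225 pos [0.5412 0.158  0.0925] yaw_y 170.49394506726222 z [ 0.001  0.002 -1.   ] F [ 3.   7.  -1.7] j [ 0.15  0.46 -0.25  0.87  0.   -1.25] w -0.0033076669217373014
top shield_catch [0.463 0.287 0.124] 0.77
top mid_end [ 0.682 -0.134 -0.003] 0.52
side shield_hinge [0.478 0.146 0.118] 0.66
side shield_catch [0.462 0.293 0.122] 0.7
side mid_end [0.616 0.109 0.118] 0.65
side end_tip [0.504 0.15  0.122] 0.73
mid dir -37.99115690178808
pin2 [ 0.65254324 -0.00792137  0.05715   ] end dir 136.26194920855446
```

The middle panel has reached its open stop and the force is rising. I'll keep feeling for the snap.

```bash
python3 -m pendant '{"slide":[[-0.0004,-0.0024,0],[0,0,0]],"turn":[[0,0,0],[0,0,0]],"hand":[1,1]}' | grep -E "tool_pos|force"
python3 -m pendant '{"slide":[[-0.0004,-0.0024,0],[0,0,0]],"turn":[[0,0,0],[0,0,0]],"hand":[1,1]}'| grep -E "tool_pos|force"
python3 -m pendant '{"slide":[[-0.0004,-0.0024,0],[0,0,0]],"turn":[[0,0,0],[0,0,0]],"hand":[1,1]}'| grep -E "tool_pos|force"
```

```text
tool_pos: [0.5411, 0.1576, 0.0925]
ft_force: [3.4, 9.3, -1.8]
finger_force: 4.8
tool_pos: [0.5411, 0.1574, 0.0926]
ft_force: [2.9, 14.0, -2.8]
finger_force: 6.9
tool_pos: [0.5405, 0.1558, 0.0926]
ft_force: [2.3, 10.4, -1.0]
finger_force: 5.5
```

```bash
python3 -m pendant '{"slide":[[-0.0004,-0.0024,0],[0,0,0]],"turn":[[0,0,0],[0,0,0]],"hand":[1,1]}' | grep -E "tool_pos|force"
python3 -m pendant '{"slide":[[-0.0004,-0.0024,0],[0,0,0]],"turn":[[0,0,0],[0,0,0]],"hand":[1,1]}'| grep -E "tool_pos|force"
python3 - <<'E'
from h import *
tool();est(["top","side","wrist"],"2")
E
```

```text
tool_pos: [0.5397, 0.1533, 0.0924]
ft_force: [0.4, 6.2, 1.3]
finger_force: 2.4
tool_pos: [0.5392, 0.1511, 0.0923]
ft_force: [-0.4, 1.5, -0.4]
finger_force: 0.8
t 11.975 pos [0.5392 0.1511 0.0923] yaw_y 170.47602011163943 z [-0.001 -0.    -1.   ] F [-0.4  1.5 -0.4] j [ 0.14  0.45 -0.25  0.86 -0.   -1.26] w 0.0039786566859054805
top shield_catch [0.463 0.288 0.124] 0.81
side shield_hinge [0.481 0.15  0.118] 0.73
side shield_catch [0.464 0.292 0.122] 0.56
side mid_end [0.616 0.113 0.118] 0.97
side end_tip [0.463 0.293 0.121] 0.54
wrist shield_hinge [0.477 0.145 0.123] 0.61
wrist mid_end [0.613 0.113 0.123] 0.87
wrist end_tip [0.501 0.139 0.118] 0.75
mid dir -9.210977050996336
pin2 [0.61526042 0.11917263 0.12045   ] end dir 147.00930256252894
```

```bash
python3 -m pendant '{"slide":[[-0.0004,-0.0024,0],[0,0,0]],"turn":[[0,0,0],[0,0,0]],"hand":[1,1]}'| grep -E "tool_pos|force"
python3 -m pendant '{"slide":[[-0.0004,-0.0024,0],[0,0,0]],"turn":[[0,0,0],[0,0,0]],"hand":[1,1]}'| grep -E "tool_pos|force"
```

```text
tool_pos: [0.5397, 0.1506, 0.0925]
ft_force: [-0.4, 4.2, -0.9]
finger_force: 2.1
tool_pos: [0.5394, 0.1495, 0.0925]
ft_force: [0.7, 5.7, -1.4]
finger_force: 2.9
```

View pics/wrist2.png

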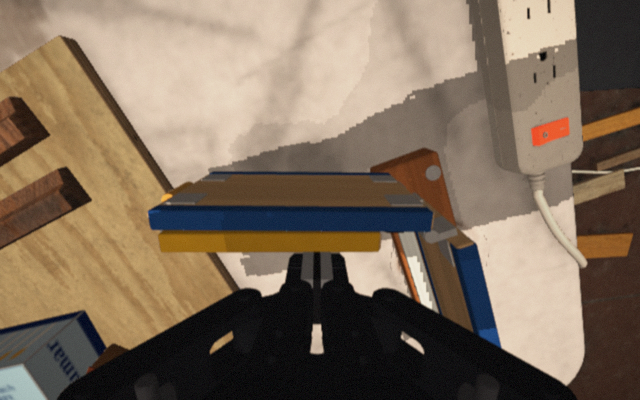

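The wrist view shows the yellow edge (270,242) lying parallel to and close against the blue edge (290,218). I'll withdraw, rise and check that it stays there.

```bash
python3 -m pendant '{"slide":[[0.004,0.02,0],[0.004,0.02,0],[0,0,0.08],[0,0,0.08],[0,0,0.08],[0,0,0]],"turn":[[0,0,0],[0,0,0],[0,0,0],[0,0,0],[0,0,0],[0,0,0]],"hand":[1,1,1,1,1,1]}'
python3 - <<'E'
from h import *
tool();est(["side","wrist"],"3")
E
```

```text
t: 13.98
tool_pos: [0.5454, 0.1696, 0.2155]
eef_rot: [-2.027, 2.394, -0.005]
ft_force: [0.5, -0.1, -0.4]
width: -0.004
finger_force: 0.0
t 13.975 pos [0.5454 0.1696 0.2155] yaw_y 170.49125855790177 z [ 0.006  0.    -1.   ] F [ 0.5 -0.1 -0.4] j [ 0.17  0.37 -0.03  1.16 -0.   -1.23] w -0.003740135989256966
side shield_hinge [0.478 0.146 0.117] 0.92
side shield_catch [0.465 0.292 0.12 ] 0.86
side mid_end [0.613 0.112 0.12 ] 0.67
side end_tip [0.503 0.139 0.124] 0.43
wrist shield_catch [0.459 0.287 0.121] 0.74
wrist mid_end [0.614 0.115 0.119] 0.71
wrist end_tip [0.504 0.141 0.118] 0.86
mid dir -8.881219427238928
pin2 [0.61427632 0.11902806 0.11955   ] end dir 171.81190185904543
```

View pics/wrist3.png

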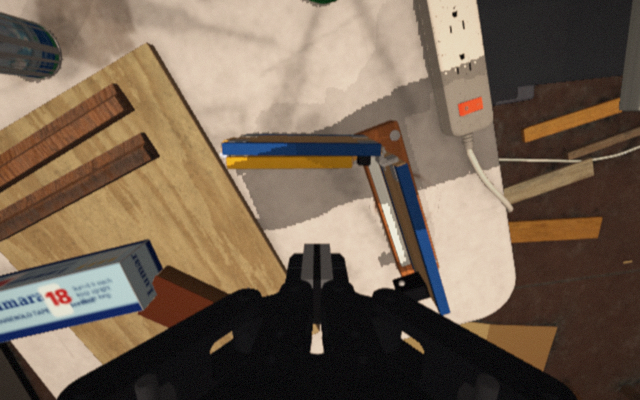

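The end panel stays home: in the picture yellow (300,162) is flat along blue, with the tip at its housing (363,158). Now I'll go to the outer side of the middle panel.

```bash
python3 -m pendant '{"slide":[[0.0065,-0.02,0],[0.0065,-0.02,0],[0.0065,-0.02,0],[0.0065,-0.02,0],[0.0065,-0.02,0],[0.0065,-0.02,0],[0.0065,-0.02,0],[0.0065,-0.02,0],[0,0,-0.082],[0,0,-0.082],[0,0,-0.082],[0,0,0]],"turn":[[0,0,-0.024],[0,0,-0.024],[0,0,-0.024],[0,0,-0.024],[0,0,-0.024],[0,0,-0.024],[0,0,-0.024],[0,0,-0.024],[0,0,0],[0,0,0],[0,0,0],[0,0,0]],"hand":[1,1,1,1,1,1,1,1,1,1,1,1]}'
python3 - <<'E'
from h import *
tool()
H=np.array([.480,.148]);last=state()["tool_pos"][:2]
for th in list(range(-9,87,6))+[88,90,92,94,96,98,100,102]:
    t=np.radians(th);d=np.array([np.cos(t),np.sin(t)]);o=np.array([d[1],-d[0]])
    a=np.radians(101.5-(th-90));off=.0165+.0145*abs(np.cos(a))+.011*abs(np.sin(a))
    p=H+.1*d+off*o
    print(th,np.round(p,4),np.round((p-last)/.5,4));last=p
E
```

```text
t: 15.98
tool_pos: [0.5669, 0.0887, 0.0868]
eef_rot: [0.31, -3.12, -0.001]
ft_force: [0.3, 0.2, 0.0]
width: 0.001
finger_force: 0.0
t 15.975 pos [0.5669 0.0887 0.0868] yaw_y 101.34667485231832 z [-0.006 -0.    -1.   ] F [0.3 0.2 0. ] j [ 0.03  0.49 -0.21  0.87 -0.   -0.17] w 0.0008849665179761765
-9 [0.5735 0.0988] [0.0132 0.0202]
-3 [0.5781 0.1095] [0.0093 0.0214]
3 [0.5816 0.1208] [0.0069 0.0226]
9 [0.5837 0.1326] [0.0043 0.0235]
15 [0.5848 0.1433] [0.0022 0.0215]
21 [0.585  0.1534] [0.0005 0.0201]
27 [0.5843 0.1636] [-0.0016  0.0205]
33 [0.5824 0.1739] [-0.0037  0.0206]
39 [0.5794 0.1842] [-0.006   0.0205]
45 [0.5752 0.1942] [-0.0083  0.0201]
51 [0.5699 0.2039] [-0.0107  0.0194]
57 [0.5634 0.2131] [-0.013   0.0184]
63 [0.5558 0.2216] [-0.0152  0.0171]
69 [0.5472 0.2293] [-0.0173  0.0154]
75 [0.5376 0.2361] [-0.0192  0.0135]
81 [0.5271 0.2418] [-0.0209  0.0114]
88 [0.5141 0.2469] [-0.0262  0.0102]
90 [0.5102 0.248 ] [-0.0078  0.0023]
92 [0.5062 0.249 ] [-0.0079  0.002 ]
94 [0.5023 0.2498] [-0.008   0.0016]
96 [0.4982 0.2505] [-0.008   0.0013]
98 [0.4942 0.251 ] [-0.0081  0.001 ]
100 [0.4901 0.2513] [-0.0082  0.0007]
102 [0.4862 0.2516] [-0.0077  0.0005]
```

```bash
python3 -m pendant '{"slide":[[0.0066,0.01,0.01],[0.0066,0.01,0],[0.0047,0.0107,0],[0.0047,0.0107,0],[0.0035,0.0113,0],[0.0035,0.0113,0],[0.0022,0.0117,0],[0.0022,0.0117,0],[0.0011,0.0108,0],[0.0011,0.0108,0],[0,0.01,0],[0,0.01,0],[-0.0008,0.0103,0],[-0.0008,0.0103,0],[-0.0018,0.0103,0],[-0.0018,0.0103,0],[-0.003,0.0103,0],[-0.003,0.0103,0],[0,0,0]],"turn":[[0,0,0],[0,0,0],[0,0,0],[0,0,0],[0,0,0],[0,0,0],[0,0,0],[0,0,0],[0,0,0],[0,0,0],[0,0,0],[0,0,0],[0,0,0],[0,0,0],[0,0,0],[0,0,0],[0,0,0],[0,0,0],[0,0,0]],"hand":[1,1,1,1,1,1,1,1,1,1,1,1,1,1,1,1,1,1,1]}'
python3 - <<'E'
from h import *
tool();est(["top","side"])
E
```

```text
t: 18.35
tool_pos: [0.5818, 0.1849, 0.0944]
eef_rot: [-0.312, 3.126, 0.001]
ft_force: [-0.9, -1.1, -0.3]
width: 0.005
finger_force: 0.1
t 18.35 pos [0.5818 0.1849 0.0944] yaw_y 101.3907950693463 z [ 0.     0.001 -1.   ] F [-0.9 -1.1 -0.3] j [ 0.19  0.54 -0.1   0.93  0.   -0.01] w 0.004722566394063062
side shield_hinge [0.48  0.148 0.119] 0.88
side shield_catch [0.463 0.292 0.122] 0.81
side mid_end [0.599 0.22  0.118] 0.75
side end_tip [0.502 0.158 0.124] 0.65
mid dir 36.399742772943306
pin2 [0.59513951 0.22532938 0.1178    ] end dir -141.1710184133749
```

```bash
python3 -m pendant '{"slide":[[-0.0055,0.0093,0],[-0.0055,0.0093,0],[-0.0053,0.0097,0],[-0.0053,0.0097,0],[-0.0065,0.0092,0],[-0.0065,0.0092,0],[-0.0076,0.0086,0],[-0.0076,0.0086,0],[-0.0087,0.0077,0],[-0.0087,0.0077,0],[-0.0096,0.0067,0],[-0.0096,0.0067,0],[-0.0105,0.0057,0],[-0.0105,0.0057,0],[-0.0131,0.005,0],[0,0,0]],"turn":[[0,0,0],[0,0,0],[0,0,0],[0,0,0],[0,0,0],[0,0,0],[0,0,0],[0,0,0],[0,0,0],[0,0,0],[0,0,0],[0,0,0],[0,0,0],[0,0,0],[0,0,0],[0,0,0]],"hand":[1,1,1,1,1,1,1,1,1,1,1,1,1,1,1,1]}'
python3 - <<'E'
from h import *
tool();est(["top","side"])
E
```

```text
t: 20.85
tool_pos: [0.521, 0.2441, 0.0944]
eef_rot: [0.312, -3.126, -0.001]
ft_force: [0.6, -0.5, -0.5]
width: 0.002
finger_force: 0.5
t 20.85 pos [0.521  0.2441 0.0944] yaw_y 101.38866767677473 z [-0.  0. -1.] F [ 0.6 -0.5 -0.5] j [ 0.31  0.48 -0.21  0.89  0.    0.11] w 0.0017404615158872197
top shield_hinge [0.48  0.148 0.117] 0.86
top end_tip [0.486 0.172 0.12 ] 0.62
side shield_hinge [0.479 0.146 0.116] 0.96
side shield_catch [0.465 0.291 0.123] 0.87
side mid_end [0.508 0.286 0.123] 0.91
side end_tip [0.462 0.291 0.119] 0.55
mid dir 83.14242240746272
pin2 [0.50224292 0.28631641 0.1229    ] end dir -114.3840106777732
```

```bash
python3 -m pendant '{"slide":[[-0.0078,0.0026,0],[-0.0078,0.0024,0],[-0.0079,0.002,0],[-0.008,0.0016,0],[-0.008,0.0013,0],[0,0,0]],"turn":[[0,0,0],[0,0,0],[0,0,0],[0,0,0],[0,0,0],[0,0,0]],"hand":[1,1,1,1,1,1]}' | grep -E "tool_pos|force"
for i in 1; do python3 -m pendant '{"slide":[[-0.004,0.0005,0],[-0.004,0.0005,0],[0,0,0]],"turn":[[0,0,0],[0,0,0],[0,0,0]],"hand":[1,1,1]}' | grep -E "tool_pos|force"; done
python3 - <<'E'
from h import *
est(["side"])
E
```

```text
tool_pos: [0.5014, 0.2488, 0.0944]
ft_force: [1.2, -0.7, -0.8]
finger_force: 0.6
tool_pos: [0.4977, 0.2491, 0.0944]
ft_force: [2.1, -1.6, -0.6]
finger_force: 0.8
side shield_hinge [0.479 0.146 0.119] 0.9
side shield_catch [0.463 0.294 0.119] 0.77
side mid_end [0.478 0.291 0.119] 0.98
side end_tip [0.48  0.171 0.122] 0.5
mid dir 95.21632959205385
```

```bash
python3 -m pendant '{"slide":[[-0.004,0.0003,0],[0,0,0]],"turn":[[0,0,0],[0,0,0]],"hand":[1,1]}' | grep -E "tool_pos|force"
python3 -m pendant '{"slide":[[-0.003,0.0003,0],[0,0,0]],"turn":[[0,0,0],[0,0,0]],"hand":[1,1]}' | grep -E "tool_pos|force"
python3 -m pendant '{"slide":[[-0.0026,0,0],[0,0,0]],"turn":[[0,0,0],[0,0,0]],"hand":[1,1]}' | grep -E "tool_pos|force"
python3 -m pendant '{"slide":[[-0.0026,0,0],[0,0,0]],"turn":[[0,0,0],[0,0,0]],"hand":[1,1]}' | grep -E "tool_pos|force"
```

```text
tool_pos: [0.4959, 0.2493, 0.0944]
ft_force: [2.1, -1.3, -0.5]
finger_force: 1.0
tool_pos: [0.4943, 0.2494, 0.0944]
ft_force: [2.6, -0.3, 0.3]
finger_force: 1.0
tool_pos: [0.4933, 0.2494, 0.0945]
ft_force: [2.6, -1.5, -0.9]
finger_force: 1.6
tool_pos: [0.4929, 0.2494, 0.0945]
ft_force: [6.8, -3.1, -3.7]
finger_force: 3.2
```

```bash
python3 -m pendant '{"slide":[[-0.0024,-0.0004,0],[0,0,0]],"turn":[[0,0,0],[0,0,0]],"hand":[1,1]}' | grep -E "tool_pos|force"
python3 -m pendant '{"slide":[[-0.0024,-0.0004,0],[0,0,0]],"turn":[[0,0,0],[0,0,0]],"hand":[1,1]}' | grep -E "tool_pos|force"
python3 -m pendant '{"slide":[[-0.0024,-0.0004,0],[0,0,0]],"turn":[[0,0,0],[0,0,0]],"hand":[1,1]}' | grep -E "tool_pos|force"
```

```text
tool_pos: [0.4926, 0.2493, 0.0947]
ft_force: [10.5, -2.3, -5.9]
finger_force: 5.0
tool_pos: [0.4922, 0.2493, 0.0948]
ft_force: [13.5, -1.0, -9.1]
finger_force: 6.2
tool_pos: [0.4909, 0.2492, 0.0948]
ft_force: [11.1, 1.1, -6.6]
finger_force: 5.6
```

```bash
python3 -m pendant '{"slide":[[-0.0024,-0.0004,0],[0,0,0]],"turn":[[0,0,0],[0,0,0]],"hand":[1,1]}' | grep -E "tool_pos|force"
python3 -m pendant '{"slide":[[-0.0024,-0.0004,0],[0,0,0]],"turn":[[0,0,0],[0,0,0]],"hand":[1,1]}' | grep -E "tool_pos|force"
python3 -m pendant '{"slide":[[-0.0024,-0.0004,0],[0,0,0]],"turn":[[0,0,0],[0,0,0]],"hand":[1,1]}' | grep -E "tool_pos|force"
python3 - <<'E'
from h import *
est(["side"])
E
```

```text
tool_pos: [0.4882, 0.2492, 0.0946]
ft_force: [5.2, 1.3, -2.2]
finger_force: 3.0
tool_pos: [0.4869, 0.2491, 0.0947]
ft_force: [6.8, 2.5, -2.6]
finger_force: 3.3
tool_pos: [0.4868, 0.2491, 0.0948]
ft_force: [10.4, 2.0, -7.1]
finger_force: 5.3
side shield_hinge [0.478 0.149 0.119] 0.97
side shield_catch [0.463 0.293 0.12 ] 0.82
side mid_end [0.461 0.289 0.118] 0.58
mid dir 101.55777771543409
```

The force peaked at 13.5 N, dropped to 5, then met a hard stop at the home position, so it snapped in. I'll withdraw and check.

```bash
python3 -m pendant '{"slide":[[0.02,0.004,0],[0.04,0.008,0],[0.04,0,0.08],[0,0,0.08],[0,0,0.08],[0,0,0],[0,0,0]],"turn":[[0,0,0],[0,0,0],[0,0,0],[0,0,0],[0,0,0],[0,0,0],[0,0,0]],"hand":[1,1,1,1,1,1,1]}'
python3 - <<'E'
from h import *
tool();est(["side","top","wrist"],"4")
for n in("paint_tin","sanding_block"):
  for c in("side","top"): print(c,n,[(np.round(r["centre"],3).tolist(),round(r["conf"],2)) for r in spot_point(c,n)])
E
```

```text
t: 26.35
tool_pos: [0.534, 0.2542, 0.2136]
eef_rot: [0.311, -3.125, -0.0]
ft_force: [-0.2, 0.9, -0.5]
width: -0.001
finger_force: 0.0
t 26.35 pos [0.534  0.2542 0.2136] yaw_y 101.36405134700337 z [-0.002 -0.    -1.   ] F [-0.2  0.9 -0.5] j [0.32 0.42 0.03 1.18 0.   0.12] w -0.0009122686460529945
side shield_hinge [0.482 0.147 0.117] 0.81
side shield_catch [0.464 0.293 0.123] 0.68
side mid_end [0.465 0.288 0.118] 0.56
side end_tip [0.477 0.171 0.123] 0.71
top shield_hinge [0.479 0.147 0.118] 0.64
top shield_catch [0.461 0.29  0.123] 0.76
top mid_end [0.465 0.29  0.116] 0.85
top end_tip [0.476 0.174 0.12 ] 0.54
wrist shield_hinge [0.479 0.147 0.121] 0.94
wrist shield_catch [0.463 0.291 0.122] 0.82
wrist mid_end [0.464 0.286 0.12 ] 0.68
wrist end_tip [0.474 0.169 0.117] 0.89
mid dir 101.11948766323277
pin2 [0.4586793  0.28670953 0.11833333] end dir -78.58946223757516
side paint_tin [([0.68, -0.139, -0.003], 0.66), ([0.47, 0.145, 0.0], 0.63), ([0.499, -0.054, 0.003], 0.59)]
top paint_tin [([0.502, -0.053, 0.001], 0.92)]
side sanding_block [([0.74, 0.305, 0.016], 0.71), ([0.482, 0.145, 0.118], 0.66)]
top sanding_block [([0.736, 0.312, 0.015], 0.59)]
```

View pics/wrist4.png

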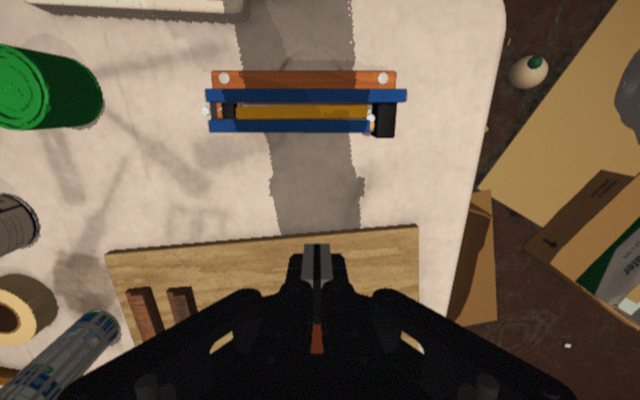

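View pics/side4.png

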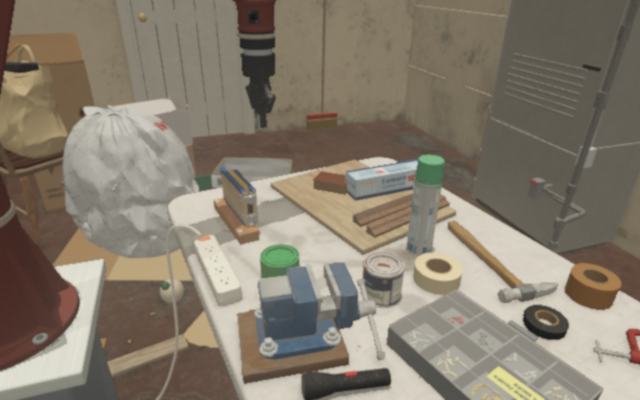

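The three panels lie flat and parallel: blue (305,95), yellow (300,112), blue (290,127), with the catch at (383,118). The tin and the block have not moved, and the robot is clear of everything. I'm handing the job in.

```bash
python3 -c "
from plant import *
print(finish_job())"
```

```text
the job is handed in; nothing more can be done
None
```

The shield is folded flat: the end panel snapped onto the middle panel first, then the pair snapped onto the fixed panel; the highest contact force I read was about 16 N, the tin and block stayed where they were, and the job was handed in after about 27 s of the 72 s.

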